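Start up the sanding corner

ROBOT

A 7-joint arm with a two-finger parallel gripper is mounted at the origin on the work surface. World frame = base frame: x ahead of the robot, y to its left, z up, the work surface at z = 0. Lengths are in m, angles in rad, forces in N, time in s.
With the tool pointing down it reaches from about 0.425 to 1.025 m from the base axis. Payload 9.4 kg.
Tool frame: the origin (TCP) lies where the fingers leave the gripper's body, on its centre line; the fingertips stand 84 mm ahead of it and the grasp point (between the pads) lies 65 mm ahead of it; z points along the fingers, y is the line along which they close (so a half turn about z gives the same grasp; the last joint's range is limited). The gripper opens to 93 mm and grips with 3 to 60 N. Pads are 15 mm wide; open, the fingers measure 128 mm over their backs; the gripper's body (75 mm by 188 mm) begins 65 mm behind the grasp point.
Start: joints at [-1.216, 0.599, -0.003, 1.599, 0.002, 0.943, -0.08], TCP at [0.303, 0.658, 0.303] pointing down, gripper open.
Joint ranges: [-2.57, 2.57], [-0.35, 1.97], [-1.29, 1.29], [0.11, 2.56], [-1.05, 4.19], [0.11, 1.86], [-2.63, 2.63]. Speed limits (rad/s): [2.22, 2.22, 3.01, 3.01, 3.14, 3.14, 3.14].

INTERFACE

Orientations are given as a unit quaternion [x, y, z, w].
In Python, from workcell import arm, cams, order gives the robot as it stands.
- The arm moves only by the shell command python3 -m handwheel 'ROWS' [OPENING] [FORCE]. ROWS is JSON, a list of rows, each an object of numbers: "tx", "ty", "tz": the shift along the tool's x, y, z in m; "turn": the turn about the tool's z in degrees. A call has 1 to 12 rows; each row is the pose to reach, as a shift and turn from the pose commanded when the call began, along the tool's axes at that moment; what a row does not reach only later rows make up. A row lasts 1/8 s, in which the tool goes at most 62.5 mm and 10.7 degrees, less where a joint would pass 70% of its speed; a pose out of reach is approached as far as the arm can. A call with a gripper value outside its range is refused whole. OPENING is the closure in counts, from 0 (fully open) to 255 (shut), set as the call begins (- or left out, the last holds). The fingers move at their own pace and stop on an object; FORCE is the grip in N (left out, the last holds). Time passes only in rows, so rows that repeat a pose let the fingers close. It gives the time, the measured TCP pose, the force, the opening and the grip force at its end, in the units of the state.
- arm.sense(): the state, without advancing time (a new reading comes with each control period).
- cams.grab_frame(name): name is "scene" or "side" or "wrist"; returns a dict with "frame" (420x560x3 uint8, red, green, blue), "K" (3x3 intrinsics, pixels), "rvec" (rotation vector, rad) and "tvec" (3), from world to camera coordinates, as OpenCV has them. Camera axes: x right, y down, z forward; pixel columns grow to the right and rows downward; lengths in m; the calibration is good to about 2 mm. A picture is of the moment at which its call begins. There is no depth.
- order.job_done(): hands the job in; it is judged then, once.
The state is a dict: "time_s": time; "joint_pos": joint angles; "joint_vel": joint speeds; "joint_torque": joint torques, N m; "ee_pos": TCP position; "tcp_rot": TCP orientation; "ft_force": force on the tool from outside, world axes, zero at the start; "torque": the same for the moment, N m; "gripper_width": finger opening in m; "finger_force": force on a finger pad.
Only numpy, scipy, OpenCV 4.12 (cv2) and the standard library are available. Lean on these libraries where they do the work, as an engineer would, in place of code of your own. Each camera call takes 0.05 s, during which the arm holds its last target. There are 200 camera calls.

TASK

Get this carver's sanding corner running the safe way round, with light fingertip presses and without picking anything up: first press the white button on the lamp's base, then tip the dust collector's red rocker switch on by pressing down its raised end, and only then press the green start button of the disc sander. Do not press the red stop button or press the lamp button again after the collector is on, do not shove the lamp along, and leave the tools and other things on the bench where they are.

Things in the scene. Friction and masses are not known exactly. Their poses are not given: they have to be found in the camera images.
- lamp: Loose black bench lamp, 2.2 kg: round base 156 mm across and 22 mm high, origin at the centre of its underside. Its own -x side carries the push button (42 mm from the base centre); on the +x side (52 mm from the centre) a steel neck rises and leans away to +x, carrying a lamp head about 140 to 200 mm out and 220 to 340 mm up. Nothing stands above the button.
- lamp_button (a joint): Travel of the lamp's white push button, straight down into the base: 0 = up, 0.006 m = fully down. Springs back. Starts to move at about 0.9 N, fully down at 3 N. It works once pressed at least 0.003 m.
- lamp_button_top (a point): Centre of the top of the lamp's white push button, a flat disc 26 mm across in a steel ring 42 mm across. The button stands 10 mm out of the ring, its top 44 mm above the bench.
- collector: Grey bench dust collector, fixed: a box 260 mm (x) by 240 mm (y) by 225 mm high, origin at the centre of its underside. Intake grille on its -y side. A black carrying handle stands on its top 100 mm towards +x from the middle, up to 270 mm high. The red rocker switch is on its top, 65 mm towards -x and 40 mm towards -y from the middle.
- rocker (a joint): Angle of the rocker switch: 0 = off (its half towards the collector's -x raised), 0.30 rad = on (that half level, the other half raised). It tips about an axis along the collector's y, 233 mm above the bench, and stays where it is left; about 2.5 N at rocker_on moves it. It counts as on above 0.20 rad.
- rocker_on (a point): Point on the surface of the raised half, marked with a white bar, on its centre line 22 mm from the rocker's axis; this half is 32 mm long and 34 mm wide. At off it slopes up by 0.30 rad away from the axis (this point 6.5 mm above the axis, the outer end 9.5 mm); pressing it down until it is level turns the collector on. Black frame around the rocker 5 mm below the axis height.
- rocker_off (a point): The matching point on the other half (marked with a white circle), 22 mm from the axis; the direction from this point to rocker_on is the collector's -x.
- sander: Green bench disc sander, fixed: base 220 (x) by 360 mm (y), origin under its centre. Its 150 mm disc faces +y over a work table; guard up to 208 mm high. Motor along y, top 185 mm high, its black end 74 mm from the origin on the -y side. Beyond it, on the -y end, a yellow switch box, top 92 mm high, carries the green button (68 mm to -x, 148 mm to -y of the origin) and the red one.
- start_button (a joint): Travel of the sander's green start button, straight down: 0 = up, 0.006 m = fully down. Springs back. Starts to move at about 1.2 N, fully down at 4 N. It works once pressed at least 0.003 m.
- start_button_top (a point): Centre of the top of the green start button, a flat disc 28 mm across in a black ring 44 mm across; it stands 10 mm out of the ring, its top 114 mm above the bench. Approach from straight above.
- stop_button (a joint): Travel of the sander's red stop button: 0 = up, 0.006 m = fully down. To be left alone.
- stop_button_top (a point): Centre of the top of the red stop button, 32 mm across, 74 mm from the green button towards the sander's +x, equally high.
- gouge: Carving gouge lying on the bench, 240 mm long along its x, turned handle 26 mm thick and a narrow steel blade; bystander. Origin near the ferrule, underside.
- chisel: Bench chisel lying on the bench, 240 mm long along its x, handle 26 mm thick, wider blade; bystander. Origin near the ferrule, underside.
- square: Try square lying flat: wooden stock 120 mm along x, 20 mm high, steel blade 195 mm long along +y; bystander. Origin under the middle of the stock.
- rosette: Carved round wooden rosette, 120 mm across, about 25 mm high (30 in the middle), lying flat; bystander. Origin under its middle.
- mallet: Round wooden carver's mallet standing on its head, 84 mm across, 240 mm high, at the back; bystander. Origin under its middle.
- glue: White glue bottle, 58 mm across, 170 mm high, standing at the back; bystander. Origin under its middle.

How it is judged:
By the outcome, as a careful person would: the job done as asked, in the order asked, and still so for the second after the job is handed in, with the robot touching nothing.
It also fails if it takes over 54 s, if anything falls off the work surface, if the arm or the gripper's body presses on something with over 40 N, if the wrist force passes 120 N, or if a joint passes its speed limit or range.

## Working session

There is one attempt and no reset: what is moved stays moved. The work goes in short steps, Python scripts to look and compute and a shell command to move; the robot and the scene stay as the last step left them, time stands still between calls to the robot, and variables do not carry over. Pictures are saved under pics/ and viewed, at most 10 in all, crops included, and the job is handed in when it is done.

```bash
mkdir -p pics; python3 - <<'E'
from workcell import arm,cams
import cv2,pickle
s=arm.sense();print(s['time_s'],s['ee_pos'],s['tcp_rot'],s['ft_force'])
for n in('scene','side'):
    d=cams.grab_frame(n);pickle.dump(d,open(n+'.pkl','wb'))
    print(d['K'],d['rvec'],d['tvec'])
    cv2.imwrite(f'pics/{n}0.png',cv2.resize(d['frame'][:,:,::-1],(784,588),interpolation=cv2.INTER_CUBIC))
E
```

```text
0.0 [0.3032548  0.6581326  0.30184141] [ 2.14174654e-01  9.76795067e-01 -7.77634775e-04 -9.89742248e-05] [-0.25551532  0.11249593  0.72472425]
[[450.40692406   0.         274.84664156]
 [  0.         450.40692406 207.68880379]
 [  0.           0.           1.        ]] [ 1.87888153  1.65627207 -0.65610105] [-0.07834266 -0.27749497  1.60528475]
[[514.56137495   0.         281.93858125]
 [  0.         514.56137495 209.27527053]
 [  0.           0.           1.        ]] [ 2.19059384 -0.36075437  0.15422862] [-0.49785585  0.24346109  1.35333348]
```

View pics/scene0.png

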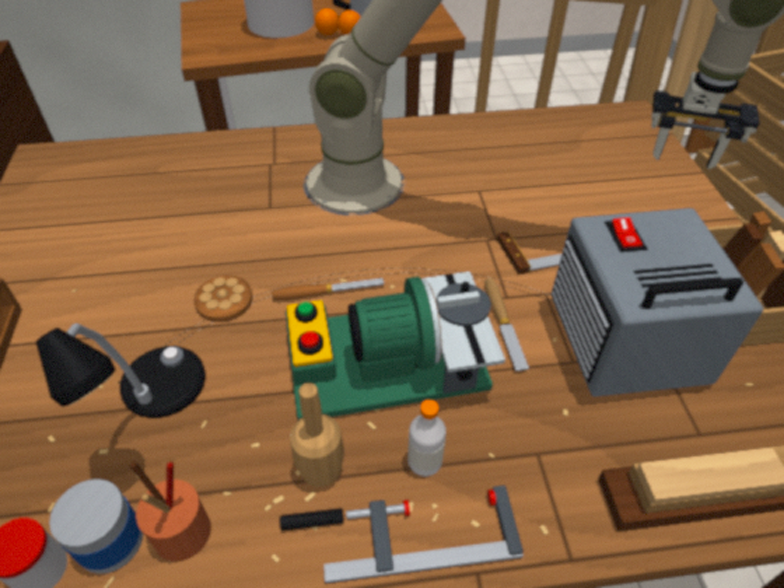

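View pics/side0.png

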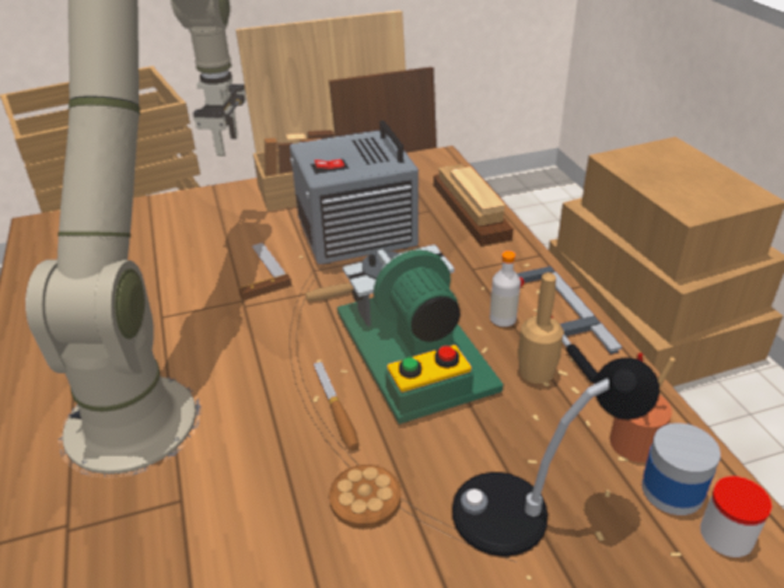

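The scene view (784x588) shows the lamp button at about (172,352), the green button at (306,310) and the rocker at (627,233). In the side view they are at (474,496), (410,366) and (330,163). I'll enlarge each of these.

```bash
cat > h.py <<'E'
import cv2,pickle,numpy as np
def ray(d,u,v,z):
    R=cv2.Rodrigues(np.array(d['rvec']))[0];t=np.array(d['tvec']).ravel()
    c=-R.T@t;r=R.T@np.linalg.inv(d['K'])@[u,v,1]
    return c+r*(z-c[2])/r[2]
def proj(d,P):
    return cv2.projectPoints(np.array(P,float).reshape(-1,3),np.array(d['rvec']),np.array(d['tvec']),d['K'],None)[0][:,0]
E
python3 - <<'E'
import pickle,cv2,numpy as np
from h import *
rows=[]
for n,pts in(('scene',[(172,354),(306,310),(627,233)]),('side',[(474,497),(410,366),(330,163)])):
    d=pickle.load(open(n+'.pkl','rb'));f=d['frame'][:,:,::-1];r=[]
    for (u,v),z in zip(pts,(.044,.114,.233)):
        u/=1.4;v/=1.4;print(n,ray(d,u,v,z).round(4))
        x,y=int(u)-16,int(v)-16
        print((x,y))
        c=cv2.resize(f[y:y+32,x:x+32],(256,256),interpolation=cv2.INTER_NEAREST)
        for k in range(0,32,4):
            cv2.line(c,(k*8,0),(k*8,5 if k%8 else 12),(255,255,0),1);cv2.line(c,(0,k*8),(5 if k%8 else 12,k*8),(255,255,0),1)
        r.append(c)
    rows.append(np.hstack(r))
cv2.imwrite('pics/crops.png',np.vstack(rows))
E
```

```text
scene [ 0.5359 -0.3886  0.044 ]
(106, 236)
scene [ 0.5206 -0.1313  0.114 ]
(202, 205)
scene [0.517  0.4497 0.233 ]
(431, 150)
side [ 0.5284 -0.3958  0.044 ]
(322, 339)
side [ 0.5081 -0.1438  0.114 ]
(276, 245)
side [0.518  0.4522 0.233 ]
(219, 100)
```

View pics/crops.png

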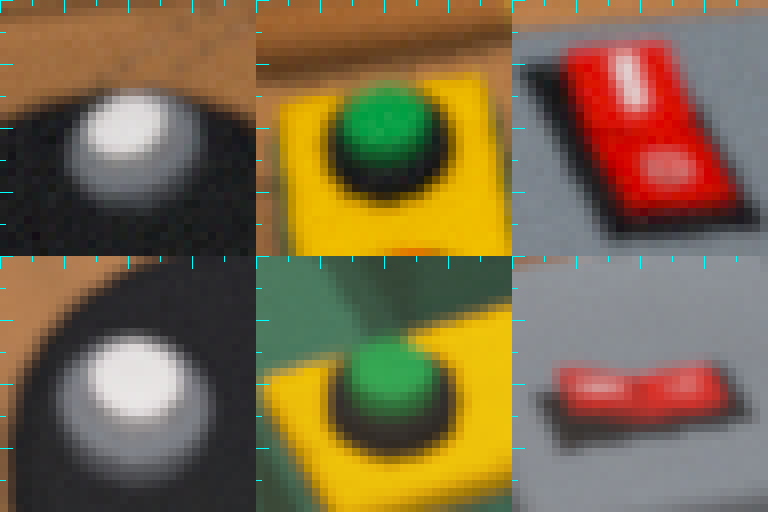

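The crops show the white and green button tops, the rocker's white bar (raised half, towards the robot) and the circle. Next I triangulate these.

```bash
python3 - <<'E'
from h import *
a=pickle.load(open('scene.pkl','rb'));b=pickle.load(open('side.pkl','rb'))
def P(d): 
    return d['K']@np.hstack([cv2.Rodrigues(np.array(d['rvec']))[0],np.array(d['tvec']).reshape(3,1)])
for n,p,q,z in(('lamp',(121.4,250.7),(338.6,353.4),.044),('green',(217.7,219),(292.2,258.2),.114),('on',(445.4,159.5),(229.5,115.6),.2395),('off',(449.9,170.1),(240.1,115.2),.233)):
    X=cv2.triangulatePoints(P(a),P(b),np.array(p),np.array(q))[:,0];print(n,(X[:3]/X[3]).round(4),ray(a,*p,z).round(4),ray(b,*q,z).round(4))
E
```

```text
lamp [ 0.5296 -0.3928  0.0455] [ 0.5282 -0.3932  0.044 ] [ 0.5302 -0.3918  0.044 ]
green [ 0.5108 -0.1326  0.1138] [ 0.512  -0.1332  0.114 ] [ 0.5104 -0.1319  0.114 ]
on [0.4976 0.4495 0.2402] [0.4981 0.449  0.2395] [0.4977 0.4523 0.2395]
off [0.5325 0.4484 0.236 ] [0.5307 0.4496 0.233 ] [0.5338 0.4558 0.233 ]
```

```bash
python3 - <<'E'
from h import *
a=pickle.load(open('scene.pkl','rb'));b=pickle.load(open('side.pkl','rb'))
for n,p,q,z in(('neck',(140,395),(533,507),.03),('red',(310,341),(447,354),.114)):
    print(n,ray(a,p[0]/1.4,p[1]/1.4,z).round(3),ray(b,q[0]/1.4,q[1]/1.4,z).round(3))
E
python3 -m handwheel '[{"tz":-0.06},{"tz":-0.12},{"tz":-0.12}]' 255 10
```

```text
neck [ 0.611 -0.441  0.03 ] [ 0.615 -0.435  0.03 ]
red [ 0.594 -0.127  0.114] [ 0.583 -0.136  0.114]validation failed for argument at $[0]...
```

```bash
python3 -m handwheel '[{"tx":0,"ty":0,"tz":-0.06,"turn":0},{"tx":0,"ty":0,"tz":-0.12,"turn":0},{"tx":0,"ty":0,"tz":-0.12,"turn":0}]' 255 10
```

```text
time_s: 0.48
ee_pos: [0.304, 0.6596, 0.4281]
tcp_rot: [0.214, 0.977, 0.004, 0.001]
ft_force: [0.2, 0.2, -0.7]
gripper_width: 0.0677
finger_force: 0.0
```

```bash
python3 -m handwheel '[{"tx":-0.042,"ty":-0.039,"tz":0,"turn":0},{"tx":-0.084,"ty":-0.078,"tz":0,"turn":0},{"tx":-0.126,"ty":-0.117,"tz":0,"turn":0},{"tx":-0.168,"ty":-0.156,"tz":0,"turn":0},{"tx":-0.21,"ty":-0.195,"tz":0,"turn":0},{"tx":-0.252,"ty":-0.234,"tz":0,"turn":0},{"tx":-0.294,"ty":-0.273,"tz":0,"turn":0},{"tx":-0.336,"ty":-0.312,"tz":0,"turn":0},{"tx":-0.378,"ty":-0.351,"tz":0,"turn":0},{"tx":-0.42,"ty":-0.39,"tz":0,"turn":0},{"tx":-0.42,"ty":-0.39,"tz":0,"turn":0}]'
```

```text
time_s: 1.85
ee_pos: [0.5225, 0.1238, 0.4218]
tcp_rot: [0.218, 0.976, -0.001, -0.0]
ft_force: [-1.5, 0.1, -0.1]
gripper_width: 0.0007
finger_force: 0.0
```

```bash
python3 -m handwheel '[{"tx":-0.025,"ty":-0.052,"tz":0,"turn":0},{"tx":-0.05,"ty":-0.103,"tz":0,"turn":0},{"tx":-0.075,"ty":-0.155,"tz":0,"turn":0},{"tx":-0.1,"ty":-0.206,"tz":0,"turn":0},{"tx":-0.125,"ty":-0.258,"tz":0.03,"turn":0},{"tx":-0.15,"ty":-0.309,"tz":0.06,"turn":0},{"tx":-0.175,"ty":-0.361,"tz":0.09,"turn":0},{"tx":-0.2,"ty":-0.412,"tz":0.12,"turn":0},{"tx":-0.225,"ty":-0.464,"tz":0.15,"turn":0},{"tx":-0.225,"ty":-0.464,"tz":0.17,"turn":0},{"tx":-0.225,"ty":-0.464,"tz":0.17,"turn":0}]'
python3 - <<'E'
from workcell import cams,arm
from h import *
for n in('scene','side'):
    d=cams.grab_frame(n)
    e=arm.sense();print(e['ee_pos'],e['tcp_rot'],proj(d,[e['ee_pos']-np.array([0,0,.084])]))
    if n=='side': cv2.imwrite('pics/side1.png',cv2.resize(d['frame'][200:420,200:500,::-1],(780,572),interpolation=cv2.INTER_CUBIC))
E
```

```text
time_s: 3.22
ee_pos: [0.5311, -0.3862, 0.2498]
tcp_rot: [0.215, 0.977, 0.001, -0.002]
ft_force: [0.3, 0.0, 0.3]
gripper_width: 0.0005
finger_force: 0.0
[ 0.53186323 -0.38568988  0.25145015] [ 2.13935497e-01  9.76846519e-01  7.97288388e-04 -1.35838543e-03] [[111.44753759 220.46841156]]
[ 0.53239173 -0.38554673  0.25260623] [ 2.13574462e-01  9.76926546e-01  5.53980638e-04 -4.06298348e-04] [[341.18926403 313.5384494 ]]
```

View pics/side1.png

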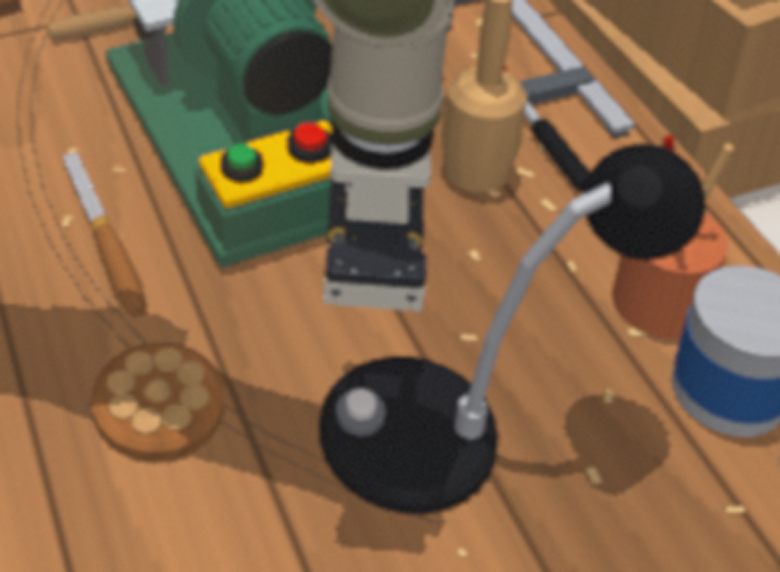

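```bash
python3 -m handwheel '[{"tx":0,"ty":-0.004,"tz":0.04,"turn":0},{"tx":0,"ty":-0.007,"tz":0.08,"turn":0},{"tx":0,"ty":-0.007,"tz":0.105,"turn":0},{"tx":0,"ty":-0.007,"tz":0.115,"turn":0},{"tx":0,"ty":-0.007,"tz":0.115,"turn":0},{"tx":0,"ty":-0.007,"tz":0.115,"turn":0}]'
python3 - <<'E'
from workcell import cams,arm
from h import *
for n in('scene','side'):
    d=cams.grab_frame(n)
    e=arm.sense();print(e['ee_pos'],e['ft_force'])
    if n=='scene': cv2.imwrite('pics/sc2.png',cv2.resize(d['frame'][180:330,20:220,::-1],(800,600),interpolation=cv2.INTER_CUBIC))
E
```

```text
time_s: 4.08
ee_pos: [0.5297, -0.3935, 0.1392]
tcp_rot: [0.214, 0.977, -0.0, 0.001]
ft_force: [-0.4, 0.1, 0.2]
gripper_width: 0.0003
finger_force: 0.0
[ 0.52957014 -0.39357841  0.13921241] [ 0.03670395 -0.70429117 -0.37262101]
[ 0.52943396 -0.3935875   0.13904553] [-0.03091741 -0.05483766  0.43613922]
```

View pics/sc2.png

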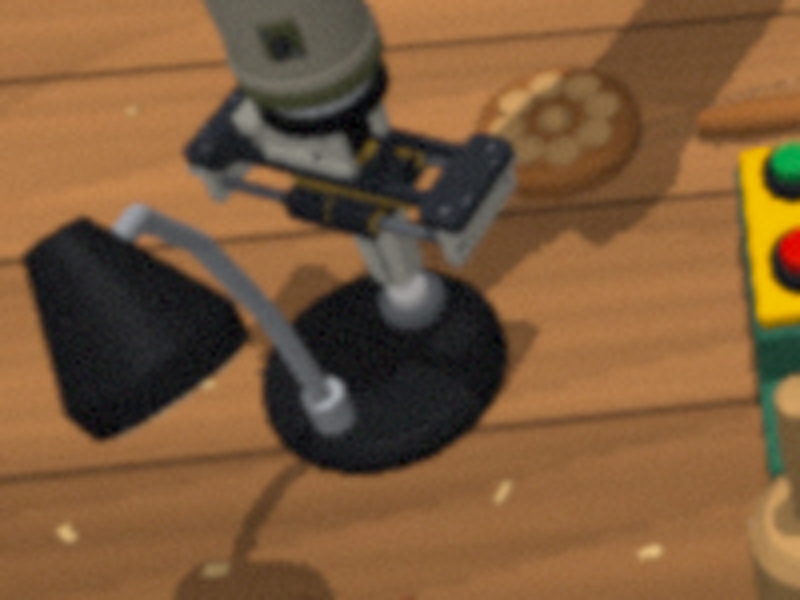

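The fingertips, at about (400,280), sit just above the white button at (412,295), so I can press.

```bash
python3 -m handwheel '[{"tx":0,"ty":0,"tz":0.006,"turn":0},{"tx":0,"ty":0,"tz":0.01,"turn":0},{"tx":0,"ty":0,"tz":0.013,"turn":0},{"tx":0,"ty":0,"tz":0.015,"turn":0},{"tx":0,"ty":0,"tz":0.016,"turn":0},{"tx":0,"ty":0,"tz":0.016,"turn":0}]'
```

```text
time_s: 4.92
ee_pos: [0.5289, -0.3934, 0.1224]
tcp_rot: [0.214, 0.977, 0.0, 0.0]
ft_force: [-2.1, 1.7, 7.9]
gripper_width: 0.0005
finger_force: 4.0
```

The force reads about 8 N, so the button is fully pressed. I retract and go to the rocker.

```bash
python3 -m handwheel '[{"tx":0,"ty":0,"tz":-0.02,"turn":0},{"tx":0,"ty":0,"tz":-0.07,"turn":0},{"tx":0,"ty":0,"tz":-0.13,"turn":0},{"tx":0,"ty":0,"tz":-0.19,"turn":0},{"tx":0,"ty":0,"tz":-0.25,"turn":0},{"tx":0,"ty":0,"tz":-0.30,"turn":0},{"tx":0,"ty":0,"tz":-0.30,"turn":0}]'
```

```text
time_s: 5.8
ee_pos: [0.529, -0.3944, 0.4273]
tcp_rot: [0.215, 0.977, -0.001, 0.004]
ft_force: [-0.5, -0.0, -0.1]
gripper_width: 0.0005
finger_force: 0.0
```

```bash
python3 -m handwheel '[{"tx":0.026,"ty":0.05,"tz":0,"turn":-2},{"tx":0.052,"ty":0.1,"tz":0,"turn":-4},{"tx":0.077,"ty":0.15,"tz":0,"turn":-6},{"tx":0.103,"ty":0.2,"tz":0,"turn":-8},{"tx":0.128,"ty":0.25,"tz":0,"turn":-11},{"tx":0.154,"ty":0.3,"tz":0,"turn":-13},{"tx":0.18,"ty":0.35,"tz":0,"turn":-15},{"tx":0.205,"ty":0.4,"tz":0,"turn":-17},{"tx":0.231,"ty":0.45,"tz":0,"turn":-19},{"tx":0.257,"ty":0.5,"tz":0,"turn":-21},{"tx":0.282,"ty":0.55,"tz":0,"turn":-23},{"tx":0.308,"ty":0.6,"tz":0,"turn":-25}]'
```

```text
time_s: 7.3
ee_pos: [0.4996, 0.2817, 0.4214]
tcp_rot: [-0.003, 1.0, -0.0, -0.0]
ft_force: [0.6, 0.4, -0.4]
gripper_width: 0.0009
finger_force: 0.0
```

```bash
python3 -m handwheel '[{"tx":0.002,"ty":0.055,"tz":0,"turn":0},{"tx":0.005,"ty":0.11,"tz":0,"turn":0},{"tx":0.007,"ty":0.167,"tz":0.0,"turn":0},{"tx":0.007,"ty":0.167,"tz":0.03,"turn":0},{"tx":0.007,"ty":0.167,"tz":0.065,"turn":0},{"tx":0.007,"ty":0.167,"tz":0.072,"turn":0},{"tx":0.007,"ty":0.167,"tz":0.072,"turn":0}]'
python3 - <<'E'
from workcell import cams,arm
from h import *
for n in('scene','side'):
    d=cams.grab_frame(n)
    e=arm.sense();print(e['ee_pos'],e['ft_force'])
    if n=='side': cv2.imwrite('pics/sd3.png',cv2.resize(d['frame'][60:210,150:350,::-1],(800,600),interpolation=cv2.INTER_CUBIC))
E
```

```text
time_s: 8.18
ee_pos: [0.4926, 0.4471, 0.3499]
tcp_rot: [-0.002, 1.0, -0.0, -0.0]
ft_force: [-0.2, -0.3, 0.1]
gripper_width: 0.0006
finger_force: 0.0
[0.4928257  0.44736007 0.35073956] [ 0.82835141 -0.28080244 -0.88453965]
[0.49293339 0.44746117 0.35113067] [ 0.35723531 -0.74936602 -0.76030664]
```

View pics/sd3.png

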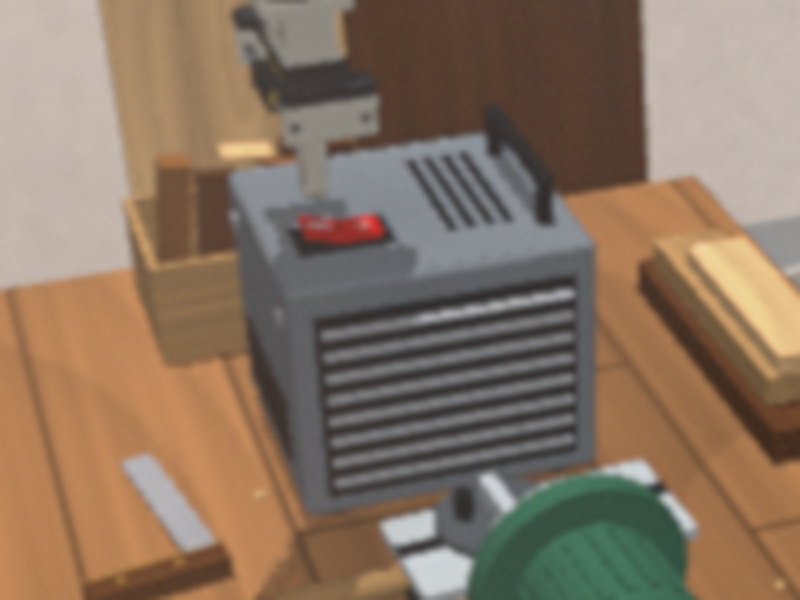

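The tip at (313,195) is over the rocker's marked left half at (318,226), so I press down.

```bash
python3 -m handwheel '[{"tx":0,"ty":0.002,"tz":0.012,"turn":0},{"tx":0,"ty":0.002,"tz":0.02,"turn":0},{"tx":0,"ty":0.002,"tz":0.024,"turn":0},{"tx":0,"ty":0.002,"tz":0.027,"turn":0},{"tx":0,"ty":0.002,"tz":0.03,"turn":0},{"tx":0,"ty":0.002,"tz":0.032,"turn":0},{"tx":0,"ty":0.002,"tz":0.033,"turn":0},{"tx":0,"ty":0.002,"tz":0.033,"turn":0}]'
```

```text
time_s: 9.28
ee_pos: [0.4923, 0.4494, 0.3175]
tcp_rot: [-0.002, 1.0, 0.0, 0.0]
ft_force: [-3.4, -1.8, 7.1]
gripper_width: 0.0006
finger_force: 3.6
```

```bash
python3 -m handwheel '[{"tx":0,"ty":0,"tz":-0.015,"turn":0},{"tx":0,"ty":0,"tz":-0.05,"turn":0},{"tx":0,"ty":0,"tz":-0.1,"turn":0},{"tx":0,"ty":0,"tz":-0.1,"turn":0}]'
python3 - <<'E'
from workcell import cams,arm
from h import *
d=cams.grab_frame('side');f=d['frame'][90:135,200:260,::-1];o=pickle.load(open('side.pkl','rb'))['frame'][90:135,200:260,::-1]
cv2.imwrite('pics/sd4.png',cv2.resize(np.hstack([o,f]),(800,300),interpolation=cv2.INTER_CUBIC))
E
```

```text
time_s: 9.78
ee_pos: [0.4937, 0.4501, 0.4218]
tcp_rot: [-0.002, 1.0, 0.003, 0.003]
ft_force: [0.3, -0.2, -1.5]
gripper_width: 0.0002
finger_force: 0.0
```

View pics/sd4.png

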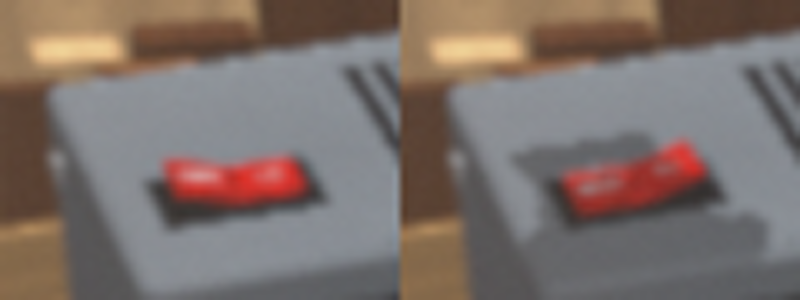

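The rocker is on: the right half is now raised at (690,160). Next is the green button, so I check joint 7 to choose the turn direction.

```bash
python3 -c "
from workcell import arm
print(arm.sense()['joint_pos'].round(2) if hasattr(arm.sense()['joint_pos'],'round') else arm.sense()['joint_pos'])"
```

```text
[-0.8   0.43 -0.04  1.61  0.02  1.1   0.73]
```

```bash
python3 -m handwheel '[{"tx":-0.001,"ty":-0.048,"tz":0,"turn":7.5},{"tx":-0.003,"ty":-0.097,"tz":0,"turn":15},{"tx":-0.004,"ty":-0.145,"tz":0,"turn":22.5},{"tx":-0.005,"ty":-0.194,"tz":0,"turn":30},{"tx":-0.006,"ty":-0.242,"tz":0,"turn":37.5},{"tx":-0.008,"ty":-0.291,"tz":0,"turn":45},{"tx":-0.009,"ty":-0.339,"tz":0,"turn":52.5},{"tx":-0.01,"ty":-0.388,"tz":0,"turn":60},{"tx":-0.011,"ty":-0.436,"tz":0,"turn":67.5},{"tx":-0.013,"ty":-0.485,"tz":0,"turn":75},{"tx":-0.014,"ty":-0.533,"tz":0,"turn":82.5},{"tx":-0.015,"ty":-0.582,"tz":0,"turn":90}]'
python3 -m handwheel '[{"tx":0,"ty":0,"tz":0.02,"turn":0},{"tx":0,"ty":0,"tz":0.07,"turn":0},{"tx":0,"ty":0,"tz":0.13,"turn":0},{"tx":0,"ty":0,"tz":0.17,"turn":0},{"tx":0,"ty":0,"tz":0.19,"turn":0},{"tx":0,"ty":0,"tz":0.2,"turn":0},{"tx":0,"ty":0,"tz":0.2,"turn":0}]'
python3 - <<'E'
from workcell import cams,arm
from h import *
d=cams.grab_frame('scene');print(arm.sense()['ee_pos'],arm.sense()['ft_force'])
cv2.imwrite('pics/sc5.png',cv2.resize(d['frame'][150:300,130:330,::-1],(800,600),interpolation=cv2.INTER_CUBIC))
E
```

```text
time_s: 11.32
ee_pos: [0.5096, -0.134, 0.4161]
tcp_rot: [0.707, 0.707, -0.0, -0.0]
ft_force: [1.5, -0.1, -0.2]
gripper_width: 0.0008
finger_force: 0.0
time_s: 12.2
ee_pos: [0.5099, -0.1327, 0.2163]
tcp_rot: [0.706, 0.709, -0.0, -0.0]
ft_force: [-0.1, 0.6, 0.9]
gripper_width: 0.0008
finger_force: 0.0
[ 0.51017942 -0.13272788  0.21696139] [-0.75671948 -0.0845933   0.50162233]
```

View pics/sc5.png

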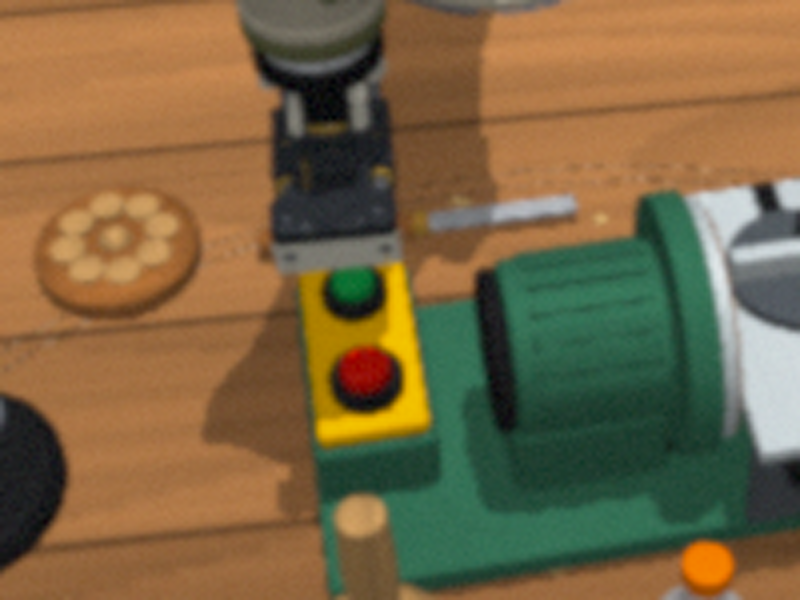

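The gripper is centred over the green button at (352,285), well clear of the motor and the red button, so I press.

```bash
python3 -m handwheel '[{"tx":0,"ty":0,"tz":0.01,"turn":0},{"tx":0,"ty":0,"tz":0.016,"turn":0},{"tx":0,"ty":0,"tz":0.019,"turn":0},{"tx":0,"ty":0,"tz":0.022,"turn":0},{"tx":0,"ty":0,"tz":0.024,"turn":0},{"tx":0,"ty":0,"tz":0.024,"turn":0},{"tx":0,"ty":0,"tz":0.024,"turn":0}]'
```

```text
time_s: 13.12
ee_pos: [0.5101, -0.1325, 0.1929]
tcp_rot: [0.705, 0.709, 0.0, -0.0]
ft_force: [-1.6, 1.4, 3.5]
gripper_width: 0.0005
finger_force: 1.8
```

```bash
python3 -m handwheel '[{"tx":0,"ty":0,"tz":0.001,"turn":0},{"tx":0,"ty":0,"tz":0.001,"turn":0}]'; python3 -m handwheel '[{"tx":0,"ty":0,"tz":-0.02,"turn":0},{"tx":0,"ty":0,"tz":-0.07,"turn":0},{"tx":0,"ty":0,"tz":-0.13,"turn":0},{"tx":0,"ty":0,"tz":-0.19,"turn":0},{"tx":0,"ty":0,"tz":-0.22,"turn":0},{"tx":0,"ty":0,"tz":-0.22,"turn":0},{"tx":0,"ty":0,"tz":-0.22,"turn":0}]'
python3 - <<'E'
from workcell import cams,arm
from h import *
d=cams.grab_frame('scene');cv2.imwrite('pics/sc6.png',cv2.resize(d['frame'][:,:,::-1],(784,588),interpolation=cv2.INTER_CUBIC))
E
```

```text
time_s: 13.38
ee_pos: [0.5101, -0.1325, 0.1923]
tcp_rot: [0.706, 0.709, 0.0, -0.0]
ft_force: [-2.9, 1.7, 11.7]
gripper_width: 0.0008
finger_force: 5.7
time_s: 14.25
ee_pos: [0.5098, -0.1324, 0.4108]
tcp_rot: [0.705, 0.709, -0.0, -0.0]
ft_force: [-0.6, 0.4, 0.5]
gripper_width: 0.0003
finger_force: 0.0
```

View pics/sc6.png

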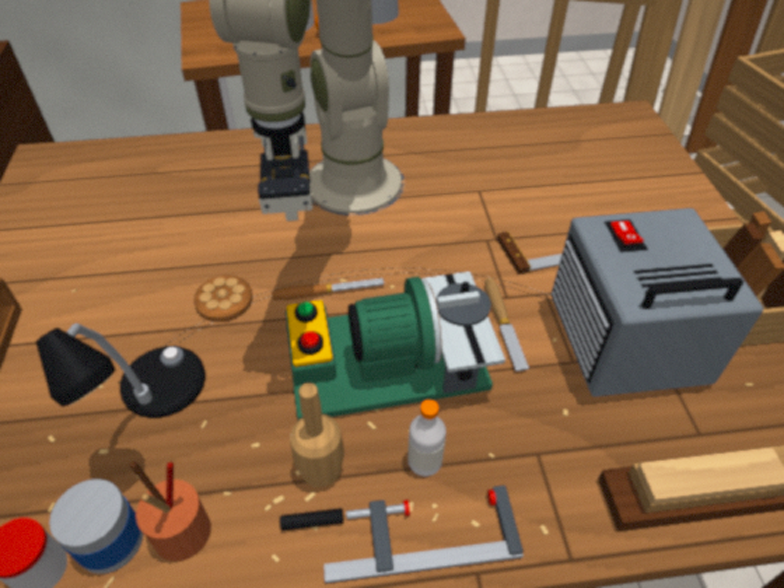

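The full view shows everything in its original place: the lamp button is still at (172,354), the rocker at (627,233) is tipped on, and the arm is clear.

```bash
python3 -c "
from workcell import order
print(order.job_done())"
```

```text
the job is handed in; nothing more can be done
None
```

I pressed the lamp button, tipped the collector's rocker on and then pressed the green start button, in that order and with at most about 12 N at the wrist; nothing else visibly moved, and the job was handed in at about 14 s.

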